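# Click a sampling cartridge into its dock

## Robot

A 6-joint arm with a two-finger parallel gripper is mounted at the origin on the work surface. World frame = base frame: x ahead of the robot, y to its left, z up, the work surface at z = 0. Lengths are in m, angles in rad, forces in N, time in s.
With the tool pointing down it reaches from about 0.325 to 0.75 m from the base axis. Payload 7.6 kg.
Tool frame: the origin (TCP) lies midway between the tips of the shut fingers; the grasp point (between the pads) lies 19 mm behind it; z points along the fingers, y is the line along which they close (so a half turn about z gives the same grasp; the last joint's range is limited). The gripper opens to 85 mm and grips with 20 to 120 N. Pads are 22 mm wide; open, the fingers measure 114 mm over their backs; the gripper's body (76 mm by 85 mm) begins 54 mm behind the grasp point. The pads swing forward as they close: fully open they stand 13 mm farther back than shut.
Start: joints at [1.174, 0.052, 1.401, -0, 1.689, -0.07], TCP at [0.169, 0.497, 0.209] pointing down, gripper open.
Joint ranges: [-2.9, 2.9], [-0.91, 2.17], [0.12, 2.37], [-1.06, 4.2], [0.26, 2.73], [-2.93, 2.93]. Speed limits (rad/s): [2.57, 2.57, 3.01, 3.14, 3.14, 3.14].

## Interface

Orientations are given as a 3x3 rotation matrix whose columns are the frame's x, y, z axes.
In Python, from bench import env, cams gives the robot as it stands.
- The arm moves only by the tool move_arm, never from a script. Its argument "steps" is a list of rows, each an object of numbers: "claw": the gripper command: -1 is shut, 1 is fully open, values between are in proportion; "tx", "ty", "tz": the shift along the tool's x, y, z in m; "roll": the turn about the tool's z in degrees. In form: [{"claw": .., "tx": .., "ty": .., "tz": .., "roll": ..}, ...]. A call has 1 to 10 rows; each row shifts and turns the commanded pose from where the row before left it, along the tool's axes as they then stand; what a row does not reach is not made up. A row lasts 1/8 s, in which the tool goes at most 62.5 mm and 10.7 degrees, less where a joint would pass 70% of its speed; a pose out of reach is approached as far as the arm can. A call with a gripper value outside its range is refused whole. The fingers move at their own pace and stop on an object; "newtons" is the grip in N (left out, the last holds). Time passes only in rows, so rows that do not move let the fingers close. It gives the time, the measured TCP pose, the force, the opening and the grip force at its end, in the units of the state.
- env.observe(): the state, without advancing time (a new reading comes with each control period).
- cams.capture(name): name is "side" or "top" or "wrist"; returns the picture (384x512x3 uint8, red, green, blue); there is no depth.
- cams.calibration(name): a dict with "fx", "fy", "cx", "cy" (pixels), "T" (4x4, takes a point from camera to world coordinates). Camera axes: x right, y down, z forward; pixel columns grow to the right and rows downward; lengths in m; the calibration is good to about 2 mm. A picture is of the moment at which its call begins: read the wrist's pose just before it. calibration takes no time and is no camera call; for the wrist camera it gives the pose at the moment of the call.
- env.sign_off(): hands the job in; it is judged then, once.
The state is a dict: "time_s": time; "joints": joint angles; "joint_vel": joint speeds; "tau": joint torques, N m; "tcp_pos": TCP position; "tool_rot": TCP orientation; "force": force on the tool from outside, world axes, zero at the start; "torque": the same for the moment, N m; "opening": finger opening in m; "grip_force": force on a finger pad.
Only numpy, scipy, OpenCV 4.12 (cv2) and the standard library are available. Lean on these libraries where they do the work, as an engineer would, in place of code of your own. Each camera call takes 0.05 s, during which the arm holds its last target. There are 200 camera calls.

## Task

Take the sampling cartridge that stands in the grey tub, set it foot down in the socket of the metal dock, and press it straight down until the sprung ball in the socket's side clicks into its groove and keeps it down against the ejector, then let go. The depth at which it clicks differs from time to time and can only be felt: press gently, stop as soon as it is home, and never ram it. Leave the other things where they are.

Things in the scene. Friction and masses are not known exactly. Their poses are not given: they have to be found in the camera images.
- cartridge: Sampling cartridge standing upright in the tub: a straight block 36 mm (its x) by 24 mm (its y), 130 mm tall, 0.16 to 0.26 kg, black head (upper 60 mm) on a metal body. Origin: centre of its underside, z up. Its +x and -x ends both carry a groove 4 mm deep, 17 to 37 mm above the underside, and a 4 mm taper over the lowest 6 mm; it fits the dock either way round.
- cartridge_top (a point): Centre of the cartridge's flat top, 130 mm above its underside. The head is best gripped across the plain y faces (24 mm); at least 50 mm of the cartridge stands out of the dock when it is home.
- dock: Metal dock block fixed to the bench, 72 mm (its x) by 60 mm (its y), 83 mm tall, on a thin base plate of 110 by 80 mm, with a spring housing 26 mm wide that stands 25 mm out of its +x side. Origin: centre of its underside on the bench. The cartridge goes in with its x axis along the dock's x axis.
- dock_mouth (a point): Centre of the socket's opening in the dock's top face, 83 mm above the bench. The upright socket is 37.6 mm along the dock's x by 25.6 mm along its y; a funnel over its top 8 mm widens it to 49.6 by 37.6 mm.
- ball (a joint): Steel ball, 12 mm across, that sticks 4 mm into the socket from its +x wall. 0 = fully out; positive (m) = pushed back into the wall, 1.5 to 4 mm while the plain side of the cartridge slides past, near 0 again once dropped into the groove. Spring: 6 N at 0, 1.2 N per mm more. It sits 22.5 mm above the ejector's hard stop and moves with the seat (see ejector).
- ejector (a joint): Sprung pad at the socket's bottom, pushing up: 0 = up, positive (m) = pressed, hard stop at 0.009; 2.5 N at 0, 0.2 N per mm more. Ball, pad and stop ride on a seat set to an unmeasured height: with the pad on its stop the underside is 7 to 37 mm above the bench. The ball drops in and holds at 0.006 to 0.008. Passing it takes 4 to 12 N; at the stop the force soars: end by 15 N.
- tub: Grey open plastic tub, fixed, 300 (its x) by 220 (its y) by 35 mm tall, walls and floor 5 mm thick. Origin: centre of its underside on the bench.
- tube: Bystander: printed metal tube, 28 mm across and 55 mm tall, standing in the tub. Origin: centre of its underside.
- nut: Bystander: thick ring, 36 mm across and 14 mm tall, lying in the tub. Origin: centre of its underside.
- brush: Bystander: small brush, 160 mm long, lying on the bench along its own x.
- jar: Bystander: small white closed jar, 50 mm across and 60 mm tall, standing on the bench. Origin: centre of its underside.

How it is judged:
On the way, in this order (a step that is already met when the one before it is completed fails the run):
1. the cartridge is in the socket, its foot below the mouth, upright and in line, with the ejector not yet pressed more than 4 mm (x of cartridge in the frame of dock between -0.004 and 0.004 m and y of cartridge in the frame of dock between -0.004 and 0.004 m and angle between cartridge's own z axis and vertical below 0.1 rad and angle between the x axis of cartridge and the x axis of dock, either way round below 0.12 rad and z of cartridge in the frame of dock below 0.072 m and value of joint ejector below 0.004 m), for 0.1 s.
2. the side ball is pushed back by the cartridge in the socket (x of cartridge in the frame of dock between -0.004 and 0.004 m and y of cartridge in the frame of dock between -0.004 and 0.004 m and angle between cartridge's own z axis and vertical below 0.1 rad and angle between the x axis of cartridge and the x axis of dock, either way round below 0.12 rad and value of joint ball above 0.0008 m), for 0.05 s.
At the end, for the whole second after the job is handed in: The cartridge stands in the dock's socket (within 4 mm of its axis, tilt under 0.1 rad, in line within 0.12 rad), at rest and let go, held down by the ball: ball back out to less than 1 mm, ejector pressed more than 5 mm (x of cartridge in the frame of dock between -0.004 and 0.004 m and y of cartridge in the frame of dock between -0.004 and 0.004 m and angle between cartridge's own z axis and vertical below 0.1 rad and angle between the x axis of cartridge and the x axis of dock, either way round below 0.12 rad and value of joint ball below 0.001 m and value of joint ejector above 0.005 m and linear speed of cartridge below 0.02 m/s); the robot touches nothing.
It fails at once if the cartridge is rammed: more than 35 N between it and the dock (contact force between cartridge and dock above 35 N).
It fails at once if the tube is disturbed (moved more than 25 mm) (distance of tube from where it was at the start of the episode above 0.025 m).
It fails at once if the nut is disturbed (moved more than 25 mm) (distance of nut from where it was at the start of the episode above 0.025 m).
It fails at once if the brush is disturbed (moved more than 25 mm) (distance of brush from where it was at the start of the episode above 0.025 m).
It fails at once if the jar is disturbed (moved more than 25 mm) (distance of jar from where it was at the start of the episode above 0.025 m).
It also fails if it takes over 54 s, if anything falls off the work surface, if the arm or the gripper's body presses on something with over 40 N, if the wrist force passes 120 N, or if a joint passes its speed limit or range.

## Working session

There is one attempt and no reset: what is moved stays moved. The work goes in short steps, Python scripts to look and compute and a tool call to move; the robot and the scene stay as the last step left them, time stands still between calls to the robot, and variables do not carry over. Pictures are saved under pics/ and viewed, at most 10 in all, crops included, and the job is handed in when it is done.

Besides the shell and the picture viewer there is one more tool, called after "Call:" in YAML: its name, and indented under it one key for each argument. move_arm: Moves the arm, as the interface text tells. Its arguments: {"type":"object","properties":{"steps":{"type":"array","items":{"type":"object","properties":{"claw":{"type":"number"},"tx":{"type":"number"},"ty":{"type":"number"},"tz":{"type":"number"},"roll":{"type":"number"}}}},"newtons":{"type":"number"}},"required":["steps"]}

```bash
mkdir -p pics; ls; python3 - <<'E'
from bench import env,cams
import cv2,numpy as np
s=env.observe();print({k:np.round(v,3).tolist() for k,v in s.items()})
a=cams.capture("top");b=cams.capture("side")
np.save("top0.npy",a);np.save("side0.npy",b)
for n in("top","side"):
    c=cams.calibration(n);print(n,c["fx"],c["cx"],c["cy"],np.round(c["T"],3).tolist())
cv2.imwrite("pics/a.png",cv2.cvtColor(cv2.resize(a,(800,600),interpolation=cv2.INTER_CUBIC),cv2.COLOR_RGB2BGR))
cv2.imwrite("pics/b.png",cv2.cvtColor(cv2.resize(b,(800,600),interpolation=cv2.INTER_CUBIC),cv2.COLOR_RGB2BGR))
E
```

```text
pics
{'time_s': 0.0, 'joints': [1.174, 0.053, 1.402, -0.0, 1.689, -0.07], 'joint_vel': [0.001, -0.001, 0.0, -0.001, -0.001, 0.001], 'tau': [-0.002, -38.168, -36.018, -0.0, 0.006, -0.0], 'tcp_pos': [0.168, 0.497, 0.208], 'tool_rot': [[-0.947, 0.321, -0.001], [0.321, 0.947, -0.001], [0.0, -0.002, -1.0]], 'force': [0.648, 1.35, -0.473], 'torque': [0.046, 0.019, -0.012], 'grip_force': 0.0, 'opening': 0.085}
top 447.22442186194536 253.83771181851276 203.60986887249982 [[0.007, -0.979, 0.206, 0.382], [-1.0, -0.006, 0.005, 0.011], [-0.004, -0.206, -0.979, 1.017], [0.0, 0.0, 0.0, 1.0]]
side 486.8976833795331 257.7379544315055 194.52313446719037 [[-0.963, -0.166, 0.212, 0.377], [-0.269, 0.617, -0.74, 0.758], [-0.008, -0.769, -0.639, 0.774], [0.0, 0.0, 0.0, 1.0]]
```

View pics/a.png

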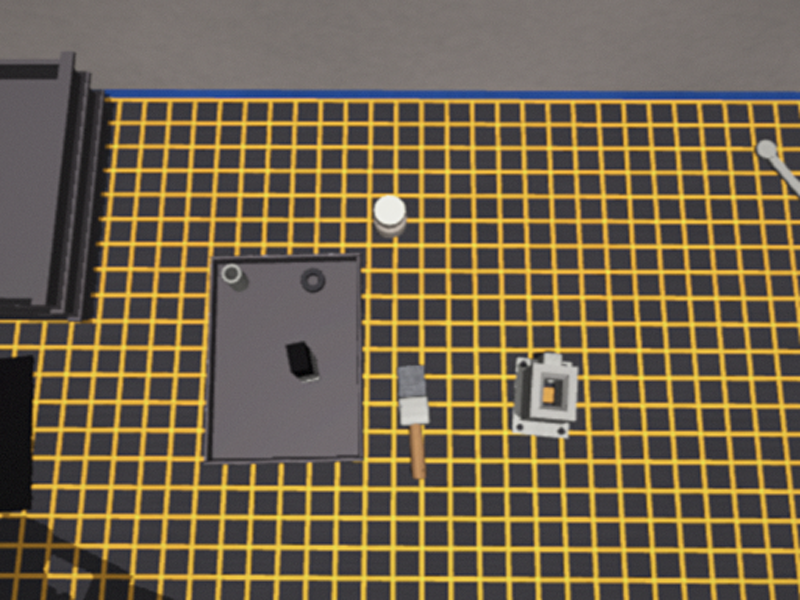

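View pics/b.png

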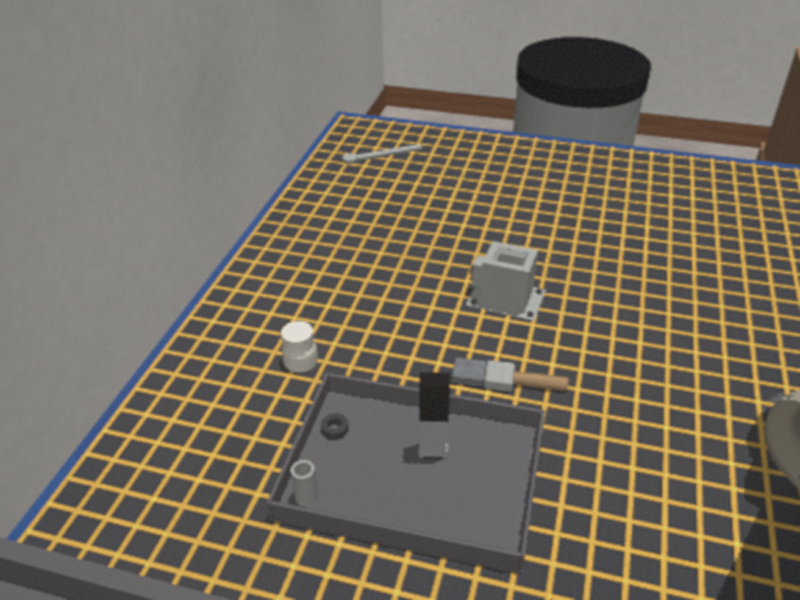

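The top view shows the cartridge head at about (300,360) of the 800x600 picture, in the tub, and the dock at (553,392) with its spring housing pointing up (world +x). The brush lies between them at (415,420). I'll zoom in on the cartridge and the dock.

```bash
python3 - <<'E'
import cv2,numpy as np
a=np.load("top0.npy");b=np.load("side0.npy")
def crop(im,u,v,w=50,h=37):
    c=im[v-h:v+h+1,u-w:u+w+1]; c=cv2.resize(c,(400,300),interpolation=cv2.INTER_CUBIC); return np.clip(c.astype(float)*1.6,0,255).astype(np.uint8)
o=np.vstack([np.hstack([crop(a,192,230),crop(a,352,252)]),np.hstack([crop(b,278,265),crop(b,324,180)])])
cv2.imwrite("pics/c.png",o[...,::-1])
E
```

```text
(no output)
```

View pics/c.png

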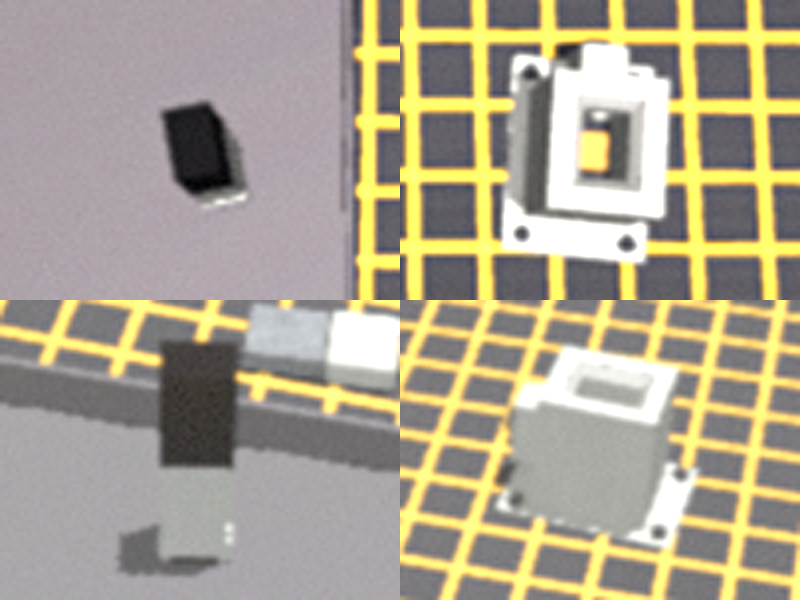

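The crops show the cartridge's top face near (191,229) and the dock mouth near (354,250) in top-camera pixels. The dock is turned slightly. I'll work out rough positions from these and refine them with the wrist camera.

```bash
cat > h.py <<'E'
from bench import env,cams
import cv2,numpy as np
def ray(n,uv,z,c=None):
    c=c or cams.calibration(n);T=np.array(c["T"])
    d=T[:3,:3]@np.array([(uv[0]-c["cx"])/c["fx"],(uv[1]-c["cy"])/c["fy"],1]);o=T[:3,3]
    return (o+d*(z-o[2])/d[2])[:2]
def proj(n,p,c=None):
    c=c or cams.calibration(n);T=np.array(c["T"])
    q=T[:3,:3].T@(np.array(p)-T[:3,3]);return np.array([c["cx"]+c["fx"]*q[0]/q[2],c["cy"]+c["fy"]*q[1]/q[2]])
def shift(p,s=None):
    s=s or env.observe();return np.array(s["tool_rot"]).T@(np.array(p)-s["tcp_pos"])
E
python3 - <<'E'
from h import *
print("cart",ray("top",(191.2,229.2),.135),"mouth",ray("top",(354.5,250.5),.083))
a=cams.calibration("wrist");s=env.observe();R=np.array(s["tool_rot"]);T=np.array(a["T"])
print("cam in tool",R.T@(T[:3,3]-s["tcp_pos"]),(R.T@T[:3,:3]).round(3).tolist(),a["fx"],a["cx"],a["cy"])
f=lambda u,v,z:ray("top",(302+u/3.96,215+v/4.),z)
# dock top face outer corners in crop
q=[f(150,73,.083),f(268,78,.083),f(262,216,.083),f(147,205,.083)];print(np.round(q,3).tolist())
g=lambda u,v,z:ray("top",(142+u/3.96,193+v/4.),z)
print(np.round([g(162,112,.135),g(208,102,.135)],3))
print(shift([*ray("top",(191.2,229.2),.135),.3]))
E
```

```text
cart [0.51480023 0.13988628] mouth [ 0.47990214 -0.19488348]
cam in tool [ 7.97039384e-02  1.24363363e-05 -1.64885266e-01] [[0.0, -0.95, -0.311], [1.0, 0.0, 0.0], [-0.0, -0.311, 0.95]] 265.50131220827285 254.44006571891524 200.46766806446257
[[0.516, -0.166], [0.514, -0.228], [0.442, -0.222], [0.447, -0.162]]
[[0.531 0.157]
 [0.536 0.134]]
[-0.44269103 -0.22708404 -0.09128611]
```

Call:
move_arm:
  steps:
    - {"claw": 1,"tx": -0.049,"ty": -0.025,"tz": -0.01}
    - {"claw": 1,"tx": -0.049,"ty": -0.025,"tz": -0.01}
    - {"claw": 1,"tx": -0.049,"ty": -0.025,"tz": -0.01}
    - {"claw": 1,"tx": -0.049,"ty": -0.025,"tz": -0.01}
    - {"claw": 1,"tx": -0.049,"ty": -0.025,"tz": -0.01}
    - {"claw": 1,"tx": -0.049,"ty": -0.025,"tz": -0.01}
    - {"claw": 1,"tx": -0.049,"ty": -0.025}
    - {"claw": 1,"tx": -0.049,"ty": -0.025}
    - {"claw": 1,"tx": -0.049,"ty": -0.025}
    - {"claw": 1,"roll": -10}

```text
$.steps[0]: bad value
```

Call:
move_arm:
  steps:
    - {"claw": 1,"roll": -10}
    - {"claw": 1,"roll": -10}
    - {"claw": 1}
    - {"claw": 1}

```text
$.steps[0]: bad value
```

```bash
python3 - <<'E'
from h import *
s=env.observe();c=cams.calibration("wrist");im=cams.capture("wrist")
np.save("w1.npy",im);import pickle;pickle.dump(c,open("w1.pkl","wb"))
print(s["time_s"],s["tcp_pos"],np.round(s["tool_rot"],3).tolist(),np.round(s["force"],2))
print(proj("wrist",[.515,.14,.135],c))
cv2.imwrite("pics/d.png",np.clip(cv2.resize(im,(800,600)).astype(float)*1.5,0,255).astype(np.uint8)[...,::-1])
E
```

```text
0.1 [0.16838276 0.49693997 0.20843989] [[-0.947, 0.321, -0.001], [0.321, 0.947, -0.001], [0.0, -0.001, -1.0]] [-0.19 -0.29 -0.58]
[ 99.64615396 488.60991124]
```

View pics/d.png

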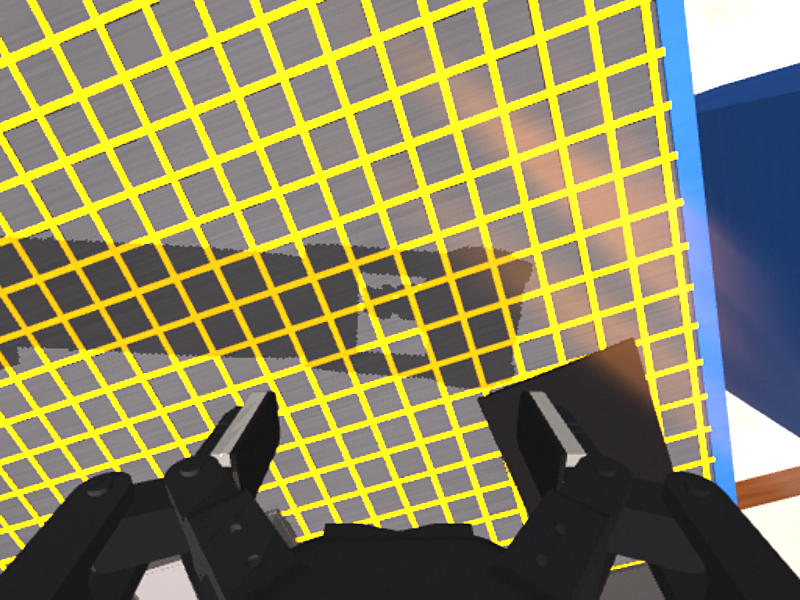

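The moves were refused because every row needs all five fields. The picture therefore only shows the start pose, with bare bench between the fingers. I'll resend with full rows.

Call:
move_arm:
  steps:
    - {"claw": 1,"tx": -0.049,"ty": -0.025,"tz": -0.01,"roll": 0}
    - {"claw": 1,"tx": -0.049,"ty": -0.025,"tz": -0.01,"roll": 0}
    - {"claw": 1,"tx": -0.049,"ty": -0.025,"tz": -0.01,"roll": 0}
    - {"claw": 1,"tx": -0.049,"ty": -0.025,"tz": -0.01,"roll": 0}
    - {"claw": 1,"tx": -0.049,"ty": -0.025,"tz": -0.01,"roll": 0}
    - {"claw": 1,"tx": -0.049,"ty": -0.025,"tz": -0.01,"roll": 0}
    - {"claw": 1,"tx": -0.049,"ty": -0.025,"tz": 0,"roll": 0}
    - {"claw": 1,"tx": -0.049,"ty": -0.025,"tz": 0,"roll": 0}
    - {"claw": 1,"tx": -0.049,"ty": -0.025,"tz": 0,"roll": 0}
    - {"claw": 1,"tx": 0,"ty": 0,"tz": 0,"roll": -10}

```text
time_s: 1.4
tcp_pos: [0.5155, 0.1397, 0.2678]
tool_rot: [[-0.988, 0.153, -0.002], [0.153, 0.988, -0.001], [0.002, -0.001, -1.0]]
force: [-0.2, 0.5, -0.5]
opening: 0.0854
grip_force: 0.0
```

Call:
move_arm:
  steps:
    - {"claw": 1,"tx": 0,"ty": 0,"tz": 0,"roll": -10}
    - {"claw": 1,"tx": 0,"ty": 0,"tz": 0,"roll": -10}
    - {"claw": 1,"tx": 0,"ty": 0,"tz": 0,"roll": 0}
    - {"claw": 1,"tx": 0,"ty": 0,"tz": 0,"roll": 0}

```text
time_s: 1.9
tcp_pos: [0.5139, 0.1426, 0.269]
tool_rot: [[-0.981, -0.192, -0.0], [-0.192, 0.981, 0.0], [0.0, 0.0, -1.0]]
force: [-0.3, -0.7, -0.5]
opening: 0.0856
grip_force: 0.0
```

```bash
python3 - <<'E'
from h import *
s=env.observe();c=cams.calibration("wrist");im=cams.capture("wrist")
np.save("w1.npy",im);import pickle;pickle.dump(c,open("w1.pkl","wb"))
print(s["time_s"],s["tcp_pos"],np.round(s["tool_rot"],3).tolist(),np.round(s["force"],2))
print(proj("wrist",[.515,.14,.135],c))
cv2.imwrite("pics/e.png",np.clip(cv2.resize(im,(800,600)).astype(float)*1.5,0,255).astype(np.uint8)[...,::-1])
E
```

```text
1.9 [0.51388467 0.14259512 0.26902494] [[-0.981, -0.192, -0.0], [-0.192, 0.981, 0.0], [0.0, 0.0, -1.0]] [-0.33 -0.68 -0.49]
[252.05170941 186.23688713]
```

View pics/e.png

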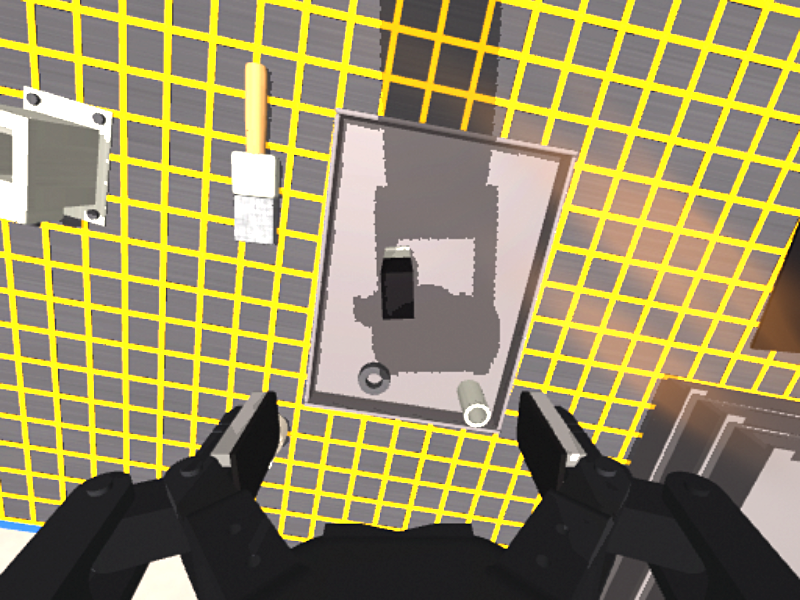

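The wrist view shows the black head at (398,287) of the 800x600 picture, nearly aligned with the tool. The nut and tube lie well clear. I'll measure the edges of its top face.

```bash
python3 - <<'E'
from h import *
import pickle
im=np.load("w1.npy");c=pickle.load(open("w1.pkl","rb"))
g=im[150:212,236:274].max(2)
print(g[::4].tolist())
m=np.zeros(im.shape[:2],np.uint8);m[150:212,236:274]=(g<30)
cs,_=cv2.findContours(m,cv2.RETR_EXTERNAL,cv2.CHAIN_APPROX_NONE);k=max(cs,key=cv2.contourArea)
print(cv2.minAreaRect(k))
z=[ray("wrist",p,.135,c) for p in cv2.boxPoints(cv2.minAreaRect(k))];print(np.round(z,4).tolist(),np.mean(z,0))
print("tube",ray("top",(148.5,174),.055),"nut",ray("top",(200,179),.02))
E
```

```text
[[153, 155, 155, 159, 160, 79, 80, 81, 81, 81, 81, 81, 81, 81, 81, 81, 81, 81, 82, 81, 81, 81, 81, 82, 82, 80, 82, 81, 82, 82, 82, 81, 82, 81, 82, 81, 82, 82], [154, 153, 155, 155, 76, 78, 81, 81, 81, 81, 82, 81, 81, 81, 82, 81, 81, 79, 83, 162, 160, 158, 157, 155, 155, 156, 158, 158, 156, 156, 155, 154, 154, 152, 152, 152, 154, 154], [154, 154, 154, 155, 72, 78, 80, 81, 81, 80, 87, 108, 106, 118, 118, 118, 117, 149, 150, 163, 202, 201, 189, 200, 201, 200, 151, 154, 153, 153, 152, 152, 152, 152, 152, 152, 152, 151], [154, 155, 154, 157, 157, 75, 80, 81, 80, 81, 107, 105, 104, 103, 104, 105, 123, 122, 121, 121, 122, 121, 123, 123, 121, 121, 98, 81, 160, 156, 152, 153, 152, 152, 152, 153, 153, 152], [153, 153, 154, 155, 157, 76, 80, 83, 83, 23, 8, 9, 10, 11, 10, 13, 13, 13, 13, 14, 12, 14, 13, 14, 13, 12, 15, 66, 81, 84, 160, 155, 152, 153, 152, 153, 152, 152], [153, 152, 153, 154, 155, 75, 81, 83, 23, 10, 12, 12, 14, 14, 15, 13, 14, 14, 15, 14, 14, 14, 15, 16, 15, 13, 13, 18, 87, 81, 77, 82, 157, 153, 153, 153, 152, 152], [151, 151, 151, 152, 153, 75, 81, 61, 9, 13, 14, 19, 18, 21, 22
[... 1001 characters left out ...]
5, 15, 18, 84, 80, 80, 79, 80, 80, 80, 80, 80], [80, 80, 80, 80, 78, 79, 80, 81, 63, 12, 16, 16, 14, 16, 15, 16, 15, 16, 15, 16, 14, 14, 16, 15, 16, 15, 15, 13, 17, 85, 81, 80, 79, 79, 80, 80, 80, 80], [78, 80, 80, 79, 79, 79, 79, 80, 80, 80, 81, 80, 80, 80, 80, 80, 80, 80, 80, 80, 80, 80, 80, 80, 81, 80, 80, 79, 79, 80, 80, 79, 81, 80, 79, 80, 80, 80], [152, 153, 74, 79, 79, 80, 80, 80, 80, 80, 80, 80, 80, 79, 80, 80, 80, 80, 80, 80, 80, 80, 80, 80, 80, 80, 79, 79, 79, 79, 79, 79, 79, 80, 80, 80, 79, 80]]
((254.0, 184.0), (38.0, 20.0), 90.0)
[[0.4923, 0.1263], [0.4879, 0.1486], [0.5325, 0.1578], [0.5371, 0.1345]] [0.51243973 0.14180955]
tube [0.6505257 0.2513128] nut [0.64903493 0.14057615]
```

```bash
python3 - <<'E'
from h import *
import pickle
im=np.load("w1.npy").astype(float).max(2);c=pickle.load(open("w1.pkl","rb"))
# subpixel side edges over rows of the top face, bottom edge over columns
L=[];R=[];B=[]
for v in range(178,202):
    r=im[v];f=lambda x0,x1,s:None
    u=242
    while r[u]>48:u+=1
    L.append(ray("wrist",(u-1+(r[u-1]-48)/(r[u-1]-r[u]),v),.135,c))
    u=268
    while r[u]>55:u-=1
    R.append(ray("wrist",(u+1-(r[u+1]-55)/(r[u+1]-r[u]),v),.135,c))
for u in range(247,263):
    r=im[:,u];v=208
    while r[v]>48:v-=1
    B.append(ray("wrist",(u,v+1-(r[v+1]-48)/(r[v+1]-r[v])),.135,c))
L,R,B=map(np.array,(L,R,B))
for n,p in(("L",L),("R",R),("B",B)):
    vx,vy,x,y=cv2.fitLine(p.astype(np.float32),cv2.DIST_HUBER,0,1e-6,1e-6).ravel();print(n,np.degrees(np.arctan2(vy,vx)),p.mean(0))
print(np.linalg.norm(L.mean(0)-R.mean(0)))
E
```

```text
L 12.816082 [0.52081557 0.13121767]
R 12.815804 [0.51616319 0.15490025]
B -76.99736 [0.53548038 0.14692698]
0.024135233216507443
```

Call:
move_arm:
  steps:
    - {"claw": 1,"tx": -0.004,"ty": 0,"tz": 0,"roll": -1.8}
    - {"claw": 1,"tx": 0,"ty": 0,"tz": 0.05,"roll": 0}
    - {"claw": 1,"tx": 0,"ty": 0,"tz": 0.05,"roll": 0}
    - {"claw": 1,"tx": 0,"ty": 0,"tz": 0.045,"roll": 0}
    - {"claw": 1,"tx": 0,"ty": 0,"tz": 0.028,"roll": 0}
    - {"claw": 1,"tx": 0,"ty": 0,"tz": 0,"roll": 0}
    - {"claw": 1,"tx": 0,"ty": 0,"tz": 0,"roll": 0}

```text
time_s: 2.82
tcp_pos: [0.5188, 0.1436, 0.0979]
tool_rot: [[-0.974, -0.226, 0.002], [-0.226, 0.974, 0.001], [-0.002, 0.0, -1.0]]
force: [0.6, 0.5, 0.5]
opening: 0.0855
grip_force: 0.0
```

Call:
move_arm:
  steps:
    - {"claw": -1,"tx": 0,"ty": 0,"tz": 0,"roll": 0}
    - {"claw": -1,"tx": 0,"ty": 0,"tz": 0,"roll": 0}
    - {"claw": -1,"tx": 0,"ty": 0,"tz": 0,"roll": 0}
    - {"claw": -1,"tx": 0,"ty": 0,"tz": 0,"roll": 0}
    - {"claw": -1,"tx": 0,"ty": 0,"tz": 0,"roll": 0}
    - {"claw": -1,"tx": 0,"ty": 0,"tz": 0,"roll": 0}
  newtons: 60

```text
time_s: 3.58
tcp_pos: [0.5183, 0.1434, 0.0968]
tool_rot: [[-0.974, -0.226, 0.001], [-0.226, 0.974, 0.0], [-0.001, 0.0, -1.0]]
force: [0.7, -0.8, 4.1]
opening: 0.0222
grip_force: 60.5
```

Call:
move_arm:
  steps:
    - {"claw": -1,"tx": 0,"ty": 0,"tz": -0.02,"roll": 0}
    - {"claw": -1,"tx": 0,"ty": 0,"tz": -0.05,"roll": 0}
    - {"claw": -1,"tx": 0,"ty": 0,"tz": -0.05,"roll": 0}
    - {"claw": -1,"tx": 0,"ty": 0,"tz": -0.044,"roll": 0}
    - {"claw": -1,"tx": 0,"ty": -0.05,"tz": 0,"roll": 0}
    - {"claw": -1,"tx": 0,"ty": -0.05,"tz": 0,"roll": 0}
    - {"claw": -1,"tx": -0.003,"ty": -0.05,"tz": 0,"roll": 0}
    - {"claw": -1,"tx": 0,"ty": -0.05,"tz": 0,"roll": 0}
    - {"claw": -1,"tx": 0,"ty": -0.05,"tz": 0,"roll": 0}
    - {"claw": -1,"tx": 0,"ty": -0.05,"tz": 0,"roll": 0}
  newtons: 60

```text
time_s: 4.82
tcp_pos: [0.5885, -0.1496, 0.2588]
tool_rot: [[-0.974, -0.226, -0.002], [-0.226, 0.974, 0.001], [0.002, 0.001, -1.0]]
force: [0.3, 0.3, -2.0]
opening: 0.0224
grip_force: 59.8
```

Call:
move_arm:
  steps:
    - {"claw": -1,"tx": 0,"ty": -0.048,"tz": 0,"roll": 0}
    - {"claw": -1,"tx": 0,"ty": 0,"tz": 0,"roll": 8.5}
    - {"claw": -1,"tx": 0,"ty": 0,"tz": 0,"roll": 8.5}
    - {"claw": -1,"tx": 0,"ty": 0,"tz": 0,"roll": 0}
    - {"claw": -1,"tx": 0,"ty": 0,"tz": 0,"roll": 0}
    - {"claw": -1,"tx": 0,"ty": 0,"tz": 0,"roll": 0}

```text
time_s: 5.58
tcp_pos: [0.5995, -0.1948, 0.26]
tool_rot: [[-0.998, 0.067, -0.0], [0.067, 0.998, 0.0], [0.0, 0.0, -1.0]]
force: [0.3, 0.1, -1.9]
opening: 0.0225
grip_force: 59.9
```

```bash
python3 - <<'E'
from h import *
s=env.observe();c=cams.calibration("wrist");im=cams.capture("wrist")
np.save("w2.npy",im);import pickle;pickle.dump(c,open("w2.pkl","wb"))
print(s["time_s"],s["tcp_pos"],np.round(s["tool_rot"],3).tolist(),np.round(s["force"],2))
print(proj("wrist",[.48,-.195,.083],c))
a=cv2.resize(im,(400,300));b=cv2.resize(cams.capture("side"),(400,300))
x,y=[int(i) for i in proj("wrist",[.48,-.195,.083],c)]
d=cv2.resize(im[max(y-48,0):y+48,x-64:x+64],(400,300),interpolation=cv2.INTER_CUBIC)
o=np.vstack([np.hstack([a,b]),np.hstack([d,d*0])])
cv2.imwrite("pics/f.png",o[...,::-1])
E
```

```text
5.575 [ 0.59948052 -0.19475005  0.25995458] [[-0.998, 0.067, -0.0], [0.067, 0.998, 0.0], [0.0, 0.0, -1.0]] [ 0.27  0.12 -1.89]
[247.45676398  78.38743825]
```

View pics/f.png

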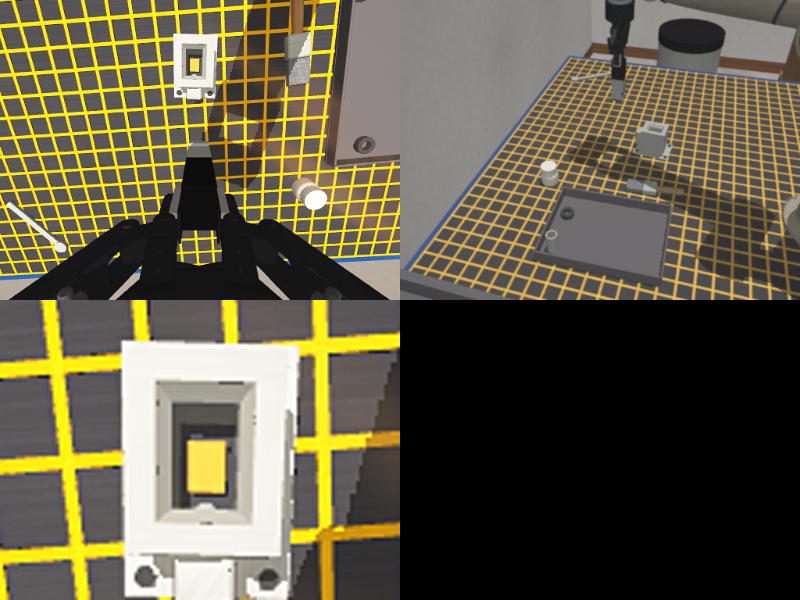

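The wrist view shows the dock top with the mouth at crop (206,451), sharply outlined. I'll measure the mouth outline from its inner contour. The cartridge hangs upright in the grip.

```bash
python3 - <<'E'
from h import *
import pickle
im=np.load("w2.npy");c=pickle.load(open("w2.pkl","rb"));s=env.observe()
g=im[30:126,183:311].min(2)
print(g[48,36:96].tolist());print(g[8:84,60].tolist())
m=(cv2.resize(g,None,fx=4,fy=4,interpolation=cv2.INTER_CUBIC)>205).astype(np.uint8)
cs,h=cv2.findContours(m,cv2.RETR_CCOMP,cv2.CHAIN_APPROX_NONE)
for i,k in enumerate(cs):
    if cv2.contourArea(k)<4000:continue
    p=(k.reshape(-1,2)+.5)/4-.5+[183,30]
    w=np.array([ray("wrist",q,.083,c) for q in p])
    r=cv2.minAreaRect((w*1000).astype(np.float32));print(h[0,i],r)
E
```

```text
[59, 56, 58, 159, 245, 240, 239, 238, 238, 239, 237, 237, 240, 207, 157, 163, 163, 165, 167, 69, 76, 71, 46, 51, 80, 89, 88, 88, 88, 89, 90, 88, 88, 88, 85, 86, 56, 46, 96, 121, 164, 187, 184, 183, 179, 219, 239, 238, 239, 237, 239, 237, 236, 238, 241, 143, 159, 255, 57, 25]
[89, 88, 88, 86, 88, 140, 252, 240, 237, 237, 238, 240, 238, 239, 240, 240, 241, 229, 139, 145, 148, 147, 149, 153, 131, 72, 76, 76, 78, 78, 80, 72, 49, 50, 49, 52, 53, 79, 79, 79, 80, 79, 80, 80, 79, 79, 80, 80, 81, 96, 96, 82, 82, 52, 49, 52, 52, 49, 88, 207, 200, 198, 195, 210, 240, 236, 236, 237, 237, 237, 237, 238, 241, 164, 126, 140]
[-1 11 13 -1] ((488.18170166015625, -193.46841430664062), (64.70539855957031, 88.9295883178711), 84.9126205444336)
[-1 13 -1 12] ((480.6282653808594, -194.30020141601562), (38.19927978515625, 50.797523498535156), 84.69334411621094)
```

Call:
move_arm:
  steps:
    - {"claw": -1,"tx": 0,"ty": 0,"tz": 0,"roll": 1.5}
    - {"claw": -1,"tx": 0.05,"ty": -0.005,"tz": 0,"roll": 0}
    - {"claw": -1,"tx": 0.05,"ty": -0.0055,"tz": 0,"roll": 0}
    - {"claw": -1,"tx": 0.0184,"ty": 0,"tz": 0.02,"roll": 0}
    - {"claw": -1,"tx": 0,"ty": 0,"tz": 0.04,"roll": 0}
    - {"claw": -1,"tx": 0,"ty": 0,"tz": 0,"roll": 0}
    - {"claw": -1,"tx": 0,"ty": 0,"tz": 0,"roll": 0}
    - {"claw": -1,"tx": 0,"ty": 0,"tz": 0,"roll": 0}

```text
time_s: 6.68
tcp_pos: [0.4815, -0.1945, 0.2021]
tool_rot: [[-0.996, 0.094, 0.003], [0.094, 0.996, -0.001], [-0.003, -0.001, -1.0]]
force: [0.4, -0.5, -3.0]
opening: 0.0227
grip_force: 60.0
```

```bash
python3 - <<'E'
from h import *
s=env.observe()
print(s["time_s"],s["tcp_pos"],np.round(s["tool_rot"],3).tolist(),np.round(s["force"],2))
im=cams.capture("side");wi=cams.capture("wrist")
x,y=[int(i) for i in proj("side",[.48,-.195,.1])]
d=cv2.resize(im[y-45:y+45,x-60:x+60],(400,300),interpolation=cv2.INTER_CUBIC)
x,y=[int(i) for i in proj("wrist",[.48,-.195,.09])]
e=cv2.resize(wi[y-75:y+45,x-80:x+80],(400,300),interpolation=cv2.INTER_CUBIC)
cv2.imwrite("pics/g.png",np.clip(np.hstack([d,e])*1.3,0,255).astype(np.uint8)[...,::-1])
E
```

```text
6.675 [ 0.48154979 -0.19451887  0.20211089] [[-0.996, 0.094, 0.003], [0.094, 0.996, -0.001], [-0.003, -0.001, -1.0]] [ 0.4  -0.49 -2.96]
```

View pics/g.png

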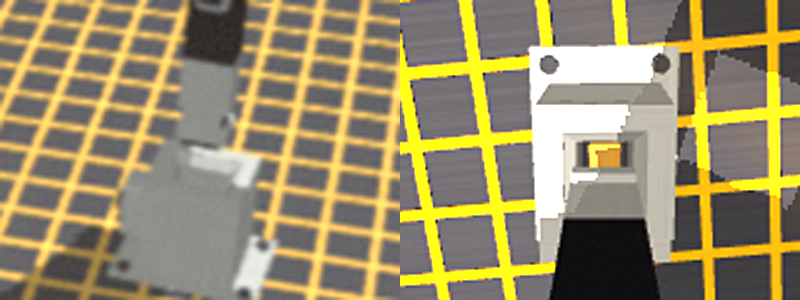

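The side and wrist views show the cartridge centred over the mouth, upright and in line. I'll descend gently to about 14 mm below the mouth while watching the force.

Call:
move_arm:
  steps:
    - {"claw": -1,"tx": 0,"ty": 0,"tz": 0.01,"roll": 0}
    - {"claw": -1,"tx": 0,"ty": 0,"tz": 0.008,"roll": 0}
    - {"claw": -1,"tx": 0,"ty": 0,"tz": 0.006,"roll": 0}
    - {"claw": -1,"tx": 0,"ty": 0,"tz": 0.003,"roll": 0}
    - {"claw": -1,"tx": 0,"ty": 0,"tz": 0.002,"roll": 0}
    - {"claw": -1,"tx": 0,"ty": 0,"tz": 0,"roll": 0}

```text
time_s: 7.52
tcp_pos: [0.4807, -0.1942, 0.1712]
tool_rot: [[-0.996, 0.095, 0.0], [0.095, 0.996, 0.0], [-0.0, 0.0, -1.0]]
force: [-0.1, -0.6, -1.2]
opening: 0.0227
grip_force: 60.1
```

Call:
move_arm:
  steps:
    - {"claw": -1,"tx": 0,"ty": 0,"tz": 0.002,"roll": 0}
    - {"claw": -1,"tx": 0,"ty": 0,"tz": 0.002,"roll": 0}
    - {"claw": -1,"tx": 0,"ty": 0,"tz": 0,"roll": 0}

```text
time_s: 7.9
tcp_pos: [0.4806, -0.1941, 0.167]
tool_rot: [[-0.996, 0.095, -0.0], [0.095, 0.996, 0.0], [0.0, 0.0, -1.0]]
force: [0.3, 0.3, -1.8]
opening: 0.0224
grip_force: 60.1
```

Call:
move_arm:
  steps:
    - {"claw": -1,"tx": 0,"ty": 0,"tz": 0.002,"roll": 0}
    - {"claw": -1,"tx": 0,"ty": 0,"tz": 0.002,"roll": 0}
    - {"claw": -1,"tx": 0,"ty": 0,"tz": 0.002,"roll": 0}
    - {"claw": -1,"tx": 0,"ty": 0,"tz": 0,"roll": 0}
    - {"claw": -1,"tx": 0,"ty": 0,"tz": 0,"roll": 0}

```text
time_s: 8.52
tcp_pos: [0.4807, -0.1942, 0.1613]
tool_rot: [[-0.996, 0.095, 0.0], [0.095, 0.996, 0.0], [-0.0, 0.0, -1.0]]
force: [0.5, -0.3, -1.5]
opening: 0.0227
grip_force: 60.1
```

Call:
move_arm:
  steps:
    - {"claw": -1,"tx": 0,"ty": 0,"tz": 0.0015,"roll": 0}
    - {"claw": -1,"tx": 0,"ty": 0,"tz": 0,"roll": 0}
    - {"claw": -1,"tx": 0,"ty": 0,"tz": 0,"roll": 0}

```text
time_s: 8.9
tcp_pos: [0.4807, -0.1942, 0.1597]
tool_rot: [[-0.996, 0.094, 0.0], [0.094, 0.996, 0.0], [-0.0, 0.0, -1.0]]
force: [-0.3, 0.4, -2.2]
opening: 0.0222
grip_force: 60.1
```

Call:
move_arm:
  steps:
    - {"claw": -1,"tx": 0,"ty": 0,"tz": 0.002,"roll": 0}
    - {"claw": -1,"tx": 0,"ty": 0,"tz": 0.002,"roll": 0}
    - {"claw": -1,"tx": 0,"ty": 0,"tz": 0.002,"roll": 0}
    - {"claw": -1,"tx": 0,"ty": 0,"tz": 0,"roll": 0}

```text
time_s: 9.4
tcp_pos: [0.4805, -0.1941, 0.1534]
tool_rot: [[-0.996, 0.095, -0.0], [0.095, 0.996, 0.0], [0.0, 0.0, -1.0]]
force: [0.4, 0.5, -2.8]
opening: 0.0225
grip_force: 60.1
```

Call:
move_arm:
  steps:
    - {"claw": -1,"tx": 0,"ty": 0,"tz": 0.002,"roll": 0}
    - {"claw": -1,"tx": 0,"ty": 0,"tz": 0.002,"roll": 0}
    - {"claw": -1,"tx": 0,"ty": 0,"tz": 0,"roll": 0}

```text
time_s: 9.78
tcp_pos: [0.4806, -0.1941, 0.1494]
tool_rot: [[-0.996, 0.095, -0.0], [0.095, 0.996, 0.0], [0.0, 0.0, -1.0]]
force: [-0.1, 0.7, -2.4]
opening: 0.0223
grip_force: 60.1
```

Call:
move_arm:
  steps:
    - {"claw": -1,"tx": 0,"ty": 0,"tz": 0.002,"roll": 0}
    - {"claw": -1,"tx": 0,"ty": 0,"tz": 0.002,"roll": 0}
    - {"claw": -1,"tx": 0,"ty": 0,"tz": 0,"roll": 0}

```text
time_s: 10.15
tcp_pos: [0.4806, -0.1941, 0.1454]
tool_rot: [[-0.996, 0.094, -0.0], [0.094, 0.996, 0.0], [0.0, 0.0, -1.0]]
force: [-0.3, -0.1, -1.3]
opening: 0.0228
grip_force: 60.1
```

Call:
move_arm:
  steps:
    - {"claw": -1,"tx": 0,"ty": 0,"tz": 0.002,"roll": 0}
    - {"claw": -1,"tx": 0,"ty": 0,"tz": 0.002,"roll": 0}
    - {"claw": -1,"tx": 0,"ty": 0,"tz": 0,"roll": 0}

```text
time_s: 10.52
tcp_pos: [0.4809, -0.1944, 0.1429]
tool_rot: [[-0.996, 0.095, 0.001], [0.095, 0.996, -0.001], [-0.001, -0.001, -1.0]]
force: [-1.9, 0.7, 4.9]
opening: 0.0228
grip_force: 61.0
```

Contact at TCP z of about 0.144 is the ball starting to ride the taper. The click should come about 18 mm lower, so I'll continue in small steps.

Call:
move_arm:
  steps:
    - {"claw": -1,"tx": 0,"ty": 0,"tz": 0.0015,"roll": 0}
    - {"claw": -1,"tx": 0,"ty": 0,"tz": 0,"roll": 0}

```text
time_s: 10.78
tcp_pos: [0.481, -0.1945, 0.1421]
tool_rot: [[-0.996, 0.095, 0.002], [0.095, 0.996, -0.001], [-0.002, -0.001, -1.0]]
force: [-2.5, 0.8, 7.2]
opening: 0.0226
grip_force: 61.3
```

Call:
move_arm:
  steps:
    - {"claw": -1,"tx": 0,"ty": 0,"tz": 0.0015,"roll": 0}
    - {"claw": -1,"tx": 0,"ty": 0,"tz": 0,"roll": 0}

```text
time_s: 11.02
tcp_pos: [0.4809, -0.1945, 0.14]
tool_rot: [[-0.996, 0.095, 0.001], [0.095, 0.996, -0.001], [-0.001, -0.001, -1.0]]
force: [-2.8, -0.1, 5.3]
opening: 0.0223
grip_force: 60.9
```

Call:
move_arm:
  steps:
    - {"claw": -1,"tx": 0,"ty": 0,"tz": 0.0015,"roll": 0}
    - {"claw": -1,"tx": 0,"ty": 0,"tz": 0,"roll": 0}

```text
time_s: 11.28
tcp_pos: [0.4808, -0.1944, 0.1379]
tool_rot: [[-0.996, 0.095, 0.001], [0.095, 0.996, -0.001], [-0.001, -0.001, -1.0]]
force: [-1.8, -0.9, 3.8]
opening: 0.0223
grip_force: 60.8
```

Call:
move_arm:
  steps:
    - {"claw": -1,"tx": 0,"ty": 0,"tz": 0.0015,"roll": 0}
    - {"claw": -1,"tx": 0,"ty": 0,"tz": 0,"roll": 0}

```text
time_s: 11.52
tcp_pos: [0.4808, -0.1944, 0.136]
tool_rot: [[-0.996, 0.095, 0.0], [0.095, 0.996, -0.0], [-0.001, -0.0, -1.0]]
force: [-2.0, -1.2, 3.8]
opening: 0.0225
grip_force: 60.8
```

Call:
move_arm:
  steps:
    - {"claw": -1,"tx": 0,"ty": 0,"tz": 0.0015,"roll": 0}
    - {"claw": -1,"tx": 0,"ty": 0,"tz": 0,"roll": 0}

```text
time_s: 11.78
tcp_pos: [0.4807, -0.1943, 0.1341]
tool_rot: [[-0.996, 0.095, 0.0], [0.095, 0.996, -0.0], [-0.0, -0.0, -1.0]]
force: [-1.8, 0.1, 3.2]
opening: 0.0226
grip_force: 60.7
```

Call:
move_arm:
  steps:
    - {"claw": -1,"tx": 0,"ty": 0,"tz": 0.001,"roll": 0}
    - {"claw": -1,"tx": 0,"ty": 0,"tz": 0,"roll": 0}

```text
time_s: 12.02
tcp_pos: [0.4807, -0.1942, 0.1332]
tool_rot: [[-0.996, 0.094, 0.0], [0.094, 0.996, -0.0], [-0.0, -0.0, -1.0]]
force: [-1.0, -0.8, 3.1]
opening: 0.0228
grip_force: 60.7
```

Call:
move_arm:
  steps:
    - {"claw": -1,"tx": 0,"ty": 0,"tz": 0.001,"roll": 0}
    - {"claw": -1,"tx": 0,"ty": 0,"tz": 0,"roll": 0}

```text
time_s: 12.28
tcp_pos: [0.4807, -0.1942, 0.1322]
tool_rot: [[-0.996, 0.095, 0.0], [0.095, 0.996, 0.0], [-0.0, 0.0, -1.0]]
force: [-1.7, -0.4, 3.3]
opening: 0.0226
grip_force: 60.8
```

Call:
move_arm:
  steps:
    - {"claw": -1,"tx": 0,"ty": 0,"tz": 0.001,"roll": 0}
    - {"claw": -1,"tx": 0,"ty": 0,"tz": 0,"roll": 0}

```text
time_s: 12.52
tcp_pos: [0.4808, -0.1942, 0.1314]
tool_rot: [[-0.996, 0.094, 0.0], [0.094, 0.996, 0.0], [-0.0, 0.0, -1.0]]
force: [-1.9, 0.1, 4.9]
opening: 0.0226
grip_force: 61.0
```

Call:
move_arm:
  steps:
    - {"claw": -1,"tx": 0,"ty": 0,"tz": 0.001,"roll": 0}
    - {"claw": -1,"tx": 0,"ty": 0,"tz": 0,"roll": 0}

```text
time_s: 12.78
tcp_pos: [0.4808, -0.1942, 0.1304]
tool_rot: [[-0.996, 0.095, 0.0], [0.095, 0.996, -0.0], [-0.0, -0.0, -1.0]]
force: [-1.8, -0.6, 4.7]
opening: 0.0226
grip_force: 61.0
```

Call:
move_arm:
  steps:
    - {"claw": -1,"tx": 0,"ty": 0,"tz": 0.001,"roll": 0}
    - {"claw": -1,"tx": 0,"ty": 0,"tz": 0,"roll": 0}

```text
time_s: 13.02
tcp_pos: [0.4808, -0.1942, 0.1294]
tool_rot: [[-0.996, 0.094, 0.0], [0.094, 0.996, -0.0], [-0.0, -0.0, -1.0]]
force: [-1.8, 0.7, 5.0]
opening: 0.0222
grip_force: 61.0
```

Call:
move_arm:
  steps:
    - {"claw": -1,"tx": 0,"ty": 0,"tz": 0.001,"roll": 0}
    - {"claw": -1,"tx": 0,"ty": 0,"tz": 0,"roll": 0}

```text
time_s: 13.28
tcp_pos: [0.4807, -0.1942, 0.1283]
tool_rot: [[-0.996, 0.095, 0.0], [0.095, 0.996, 0.0], [-0.0, 0.0, -1.0]]
force: [-0.9, -0.3, 3.4]
opening: 0.0227
grip_force: 60.9
```

Call:
move_arm:
  steps:
    - {"claw": -1,"tx": 0,"ty": 0,"tz": 0.0007,"roll": 0}
    - {"claw": -1,"tx": 0,"ty": 0,"tz": 0,"roll": 0}

```text
time_s: 13.52
tcp_pos: [0.4808, -0.1942, 0.1276]
tool_rot: [[-0.996, 0.094, 0.0], [0.094, 0.996, -0.0], [-0.0, -0.0, -1.0]]
force: [-1.5, -0.0, 5.6]
opening: 0.0222
grip_force: 61.0
```

Call:
move_arm:
  steps:
    - {"claw": -1,"tx": 0,"ty": 0,"tz": 0.0007,"roll": 0}
    - {"claw": -1,"tx": 0,"ty": 0,"tz": 0,"roll": 0}

```text
time_s: 13.78
tcp_pos: [0.4807, -0.1941, 0.1266]
tool_rot: [[-0.996, 0.094, -0.0], [0.094, 0.996, 0.0], [0.0, 0.0, -1.0]]
force: [-0.5, -0.8, 3.4]
opening: 0.0228
grip_force: 60.7
```

Call:
move_arm:
  steps:
    - {"claw": -1,"tx": 0,"ty": 0,"tz": 0.0007,"roll": 0}
    - {"claw": -1,"tx": 0,"ty": 0,"tz": 0,"roll": 0}

```text
time_s: 14.02
tcp_pos: [0.4806, -0.1942, 0.1258]
tool_rot: [[-0.996, 0.095, -0.0], [0.095, 0.996, 0.0], [0.0, 0.0, -1.0]]
force: [-0.4, -0.1, 1.8]
opening: 0.0225
grip_force: 60.6
```

The force is falling, so the ball is dropping into the groove. I'll ease down a little further and stop when it rises.

Call:
move_arm:
  steps:
    - {"claw": -1,"tx": 0,"ty": 0,"tz": 0.0007,"roll": 0}
    - {"claw": -1,"tx": 0,"ty": 0,"tz": 0,"roll": 0}

```text
time_s: 14.28
tcp_pos: [0.4805, -0.1941, 0.125]
tool_rot: [[-0.996, 0.095, -0.0], [0.095, 0.996, 0.0], [0.0, 0.0, -1.0]]
force: [-1.0, -1.0, 1.5]
opening: 0.0227
grip_force: 60.5
```

Call:
move_arm:
  steps:
    - {"claw": -1,"tx": 0,"ty": 0,"tz": 0.0005,"roll": 0}
    - {"claw": -1,"tx": 0,"ty": 0,"tz": 0,"roll": 0}
    - {"claw": -1,"tx": 0,"ty": 0,"tz": 0,"roll": 0}

```text
time_s: 14.65
tcp_pos: [0.4806, -0.1942, 0.1247]
tool_rot: [[-0.996, 0.095, -0.0], [0.095, 0.996, 0.0], [0.0, 0.0, -1.0]]
force: [-1.7, -1.5, 1.3]
opening: 0.0225
grip_force: 60.5
```

Call:
move_arm:
  steps:
    - {"claw": -1,"tx": 0,"ty": 0,"tz": 0.0005,"roll": 0}
    - {"claw": -1,"tx": 0,"ty": 0,"tz": 0,"roll": 0}
    - {"claw": -1,"tx": 0,"ty": 0,"tz": 0,"roll": 0}

```text
time_s: 15.02
tcp_pos: [0.4806, -0.1942, 0.1243]
tool_rot: [[-0.996, 0.095, -0.0], [0.095, 0.996, 0.0], [0.0, 0.0, -1.0]]
force: [-0.7, 0.0, 1.0]
opening: 0.0229
grip_force: 60.6
```

Call:
move_arm:
  steps:
    - {"claw": -1,"tx": 0,"ty": 0,"tz": 0.0005,"roll": 0}
    - {"claw": -1,"tx": 0,"ty": 0,"tz": 0,"roll": 0}
    - {"claw": -1,"tx": 0,"ty": 0,"tz": 0,"roll": 0}

```text
time_s: 15.4
tcp_pos: [0.4807, -0.1942, 0.1239]
tool_rot: [[-0.996, 0.094, 0.0], [0.094, 0.996, 0.0], [0.0, 0.0, -1.0]]
force: [-1.5, -0.5, 1.5]
opening: 0.0226
grip_force: 60.6
```

The force dropped from about 5.5 N to about 1.3 N and stayed there, which is the pad force less the weight. That means the ball is in its groove. I'll let go, retreat upward and check by camera.

Call:
move_arm:
  steps:
    - {"claw": 0.2,"tx": 0,"ty": 0,"tz": 0,"roll": 0}
    - {"claw": 0.2,"tx": 0,"ty": 0,"tz": 0,"roll": 0}
    - {"claw": 1,"tx": 0,"ty": 0,"tz": 0,"roll": 0}
    - {"claw": 1,"tx": 0,"ty": 0,"tz": 0,"roll": 0}
    - {"claw": 1,"tx": 0,"ty": 0,"tz": 0,"roll": 0}
    - {"claw": 1,"tx": 0,"ty": 0,"tz": -0.03,"roll": 0}
    - {"claw": 1,"tx": 0,"ty": 0,"tz": -0.05,"roll": 0}
    - {"claw": 1,"tx": 0,"ty": 0,"tz": -0.05,"roll": 0}
    - {"claw": 1,"tx": 0,"ty": 0,"tz": 0,"roll": 0}
    - {"claw": 1,"tx": 0,"ty": 0,"tz": 0,"roll": 0}

```text
time_s: 16.65
tcp_pos: [0.4805, -0.1941, 0.2531]
tool_rot: [[-0.996, 0.095, -0.001], [0.095, 0.996, 0.001], [0.001, 0.0, -1.0]]
force: [0.6, -0.1, -0.7]
opening: 0.0855
grip_force: 0.0
```

```bash
python3 - <<'E'
from h import *
s=env.observe();print(s["time_s"],s["tcp_pos"],np.round(s["force"],2))
im=cams.capture("side");wi=cams.capture("wrist")
P=[.4806,-.1942]
x,y=[int(i) for i in proj("side",P+[.13])];print("side crop origin",x-60,y-45)
d=cv2.resize(im[y-45:y+45,x-60:x+60],(400,300),interpolation=cv2.INTER_CUBIC)
R=np.array([[np.cos(-.093),-np.sin(-.093)],[np.sin(-.093),np.cos(-.093)]])
for zz in(.163,.170):   # expected top: ball held / popped up
  for cam in("side","wrist"):
    x0,y0=(x-60,y-45)
    q=[proj(cam,[*(R@[a*.018,b*.012]+P),zz]) for a,b in((1,1),(1,-1),(-1,-1),(-1,1))]
    print(cam,zz,np.round([(p-[x0,y0])*400/120 if cam=="side" else p for p in q],1).tolist())
x,y=[int(i) for i in proj("wrist",P+[.163])];y=max(y,60);print("wrist crop origin",x-80,y-60)
e=cv2.resize(wi[y-60:y+60,x-80:x+80],(400,300),interpolation=cv2.INTER_CUBIC)
cv2.imwrite("pics/i.png",np.clip(np.hstack([d,e])*1.5,0,255).astype(np.uint8)[...,::-1])
E
```

```text
16.65 [ 0.48047969 -0.19411349  0.25305169] [ 0.6  -0.12 -0.74]
side crop origin 266 103
side 0.163 [[176.7, 114.2], [185.9, 96.5], [236.6, 106.2], [228.1, 124.2]]
wrist 0.163 [[265.8, 214.7], [242.4, 214.8], [241.8, 180.5], [266.3, 180.5]]
side 0.17 [[177.5, 105.5], [186.7, 87.9], [237.6, 97.5], [229.0, 115.5]]
wrist 0.17 [[266.1, 217.3], [242.1, 217.3], [241.5, 182.2], [266.6, 182.2]]
wrist crop origin 174 137
```

View pics/i.png

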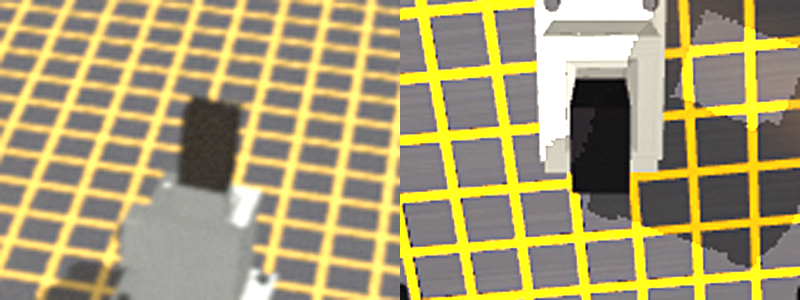

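Both views put the cartridge's top at about 0.163 m: the side-view corner sits at row 97, and the wrist-view far edge at row 214, against 217 if it had popped up. It is held down, upright and released.

```bash
python3 -c "
from bench import env
print(env.sign_off())"
```

```text
the job is handed in; nothing more can be done
None
```

The cartridge is in the dock, clicked home and released, and the job is handed in; the camera check showed it held down about 7 mm against the ejector, but the hand-in returned no verdict.

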